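Unlock the portioning guide and push its stop bar home

ROBOT

A 7-joint arm with a two-finger parallel gripper is mounted at the origin on a cart in front of the work surface, level with it; the furniture and walls round the work are solid. World frame = base frame: x ahead of the robot, y to its left, z up, the work surface at z = 0. Lengths are in m, angles in rad, forces in N, time in s.
With the tool pointing down it reaches from about 0.35 to 0.9 m from the base axis. Payload 8.1 kg.
Tool frame: the origin (TCP) lies midway between the tips of the shut fingers; the grasp point (between the pads) lies 19 mm behind it; z points along the fingers, y is the direction in which the jaws open and shut (so a half turn about z gives the same grasp; the last joint's range is limited). The gripper opens to 92 mm and grips with 3 to 60 N. Pads are 19 mm wide; open, the fingers measure 130 mm over their backs; the gripper's body (75 mm by 190 mm) begins 47 mm behind the grasp point.
Start: joints at [1.135, 0.434, 0.025, 1.573, -0.012, 1.134, -0.075], TCP at [0.204, -0.591, 0.227] pointing down, gripper open.
Joint ranges: [-2.62, 2.62], [-0.44, 2.09], [-1.27, 1.32], [0.08, 2.57], [-1.32, 4.46], [0.12, 2], [-2.74, 2.74]. Speed limits (rad/s): [2.22, 2.22, 3.01, 3.01, 3.14, 3.14, 3.14].

INTERFACE

Orientations are given as a rotation vector (axis times angle).
In Python, from rig import get_obs, eyes, job gives the robot as it stands.
- The arm moves only by the shell command python3 -m jog 'ROWS' [OPENING] [FORCE]. ROWS is JSON, a list of rows, each a list of 2 entries, a list of its own where there are three numbers: the shift along the tool's x, y, z scaled (see below), then the turn, a rotation vector about the tool's x, y, z scaled (see below). In form: [[[x, y, z], [wx, wy, wz]], ...]. A call has 1 to 20 rows; each row is the pose to reach, as a shift and turn from the pose commanded when the call began, along the tool's axes at that moment; what a row does not reach only later rows make up. The controller multiplies each number of a shift by 0.2 m and each number of a turn by 120 degrees. A row lasts 1/8 s, in which the tool goes at most 62.5 mm and 10.7 degrees, less where a joint would pass 70% of its speed; a pose out of reach is approached as far as the arm can. A call with a number of a shift or a turn outside -1 to 1 is refused whole. A call with a gripper value outside its range is refused whole. OPENING is the gripper command: -1 is fully open, 1 is shut, values between are in proportion, set as the call begins (- or left out, the last holds). The fingers move at their own pace and stop on an object; FORCE is the grip in N (left out, the last holds). Time passes only in rows, so rows that repeat a pose let the fingers close. It gives the time, the measured TCP pose, the force and the opening at its end, in the units of the state.
- get_obs(): the state, without advancing time (a new reading comes with each control period).
- eyes.get_image(name): name is "scene" or "top" or "wrist"; returns a dict with "color" (400x640x3 uint8, red, green, blue), "fov_y" (degrees; the focal length in pixels is half the picture's height over the tangent of half this angle, whatever the lens; pixels are square), "cx", "cy" (the principal point, pixels), "R" (3x3) and "t" (3): a world point X has camera coordinates R X + t. Camera axes: x right, y down, z forward; pixel columns grow to the right and rows downward; lengths in m; the calibration is good to about 2 mm. The wrist camera is an equidistant fisheye: a pixel r from the principal point sees the ray r / f radians off the axis. A picture is of the moment at which its call begins. There is no depth.
- job.finish_job(): hands the job in, once; it reports no verdict.
The state is a dict: "clock": time; "joint_pos": joint angles; "qvel": joint speeds; "tau": joint torques, N m; "ee_pos": TCP position; "tool_rot": TCP orientation; "force": force on the tool from outside, world axes, zero at the start; "moment": the same for the moment, N m; "grip_width": finger opening in m.
Only numpy, scipy, OpenCV 4.12 (cv2) and the standard library are available. Lean on these libraries where they do the work, as an engineer would, in place of code of your own. Each camera call takes 0.05 s, during which the arm holds its last target. There are 200 camera calls.

TASK

With a fingertip against its knurled rim, roll the big flat wheel of the cheese portioning guide anticlockwise (seen from above) until the ridge on its top comes round to the steel pointer on the board for the second time, and leave it pointing there. Then push the freed stop bar with the fingertips away from the wheel, fully home against its two end posts, without disturbing the wheel's setting. Only touch and push: pick nothing up, and leave the things lying around where they are.

Things in the scene. Friction and masses are not known exactly. Their poses are not given: they have to be found in the camera images.
- guide: fixed wooden board, 210 (its x) x 300 (y) x 14 mm; origin on the table under it (board spans y -155 to 145), z up. The wheel's vertical axis is at x 0, y -85. A low dark steel pointer wedge (5 mm high) lies on the board on the wheel's -x side, x -94 to -63, y -85. Two end posts, 16 mm thick, 34 mm high, at x +-75, y 125
- wheel_center (a point): on the wheel's axis at half rim height; axes parallel to the guide's. Dark steel wheel, 104 mm across 36 small vertical ribs, rim 22 mm high (32 to 54 mm above the table when tight); it rises 3 mm a turn as it loosens. On top a raised radial ridge, 28 x 7 x 5.5 mm, 21 to 49 mm off the axis, and a fixed stud, 16 mm thick, up to 70 mm above the table
- wheel (a joint): wheel angle in rad, growing anticlockwise from above; 0 = tight, ridge at the pointer (on the axis' guide -x side); 6.28 = first time round to the pointer, 12.57 = second. Starts eased by 0.5 to 3, can turn to 19, needs about 0.06 N m (1.2 N at the rim), stays where left
- stop_bar (a joint): stop bar position in m: 0 = locked, near the wheel; 0.060 = home at the end posts. Slides along the guide's +y, needs 2 to 3 N, stays where left. Dogs under the wheel block it until the wheel is about 1.5 turns from tight
- stop_face (a point): on the stop bar: middle of the top edge of its face towards the wheel, 57 mm above the table; axes parallel to the guide's. The bar is brown wood, 180 mm long (guide's x), 16 mm thick, 15 to 57 mm above the table; when locked this face is 74 mm from the wheel's rim
- tape_roll: bystander: roll of tape, 96 mm across, 25 mm high, lying flat; origin at the centre of its underside
- marker_1: bystander: marker pen, 17 x 135 x 16 mm, lying along its y; origin at the centre of its underside
- cheese_stick: bystander: stick of cheese, 23 x 70 x 20 mm, lying along its y; origin at the centre of its underside
- spice_3: bystander: spice jar with green cap, 46 mm across, 105 mm high; origin at the centre of its underside

How it is judged:
On the way, in this order (a step that is already met when the one before it is completed fails the run):
1. the wheel is turned two full turns from tight (ridge at the pointer for the second time) while the stop bar has not been pushed out yet (value of joint wheel between 12.17 and 12.97 rad and value of joint stop_bar below 0.02 m), for 0.2 s.
2. the stop bar is pushed home against the end posts (value of joint stop_bar above 0.056 m), for 0.2 s.
At the end, for the whole second after the job is handed in: The wheel stands two turns from tight, ridge at the pointer within 0.4 rad (23 degrees); the stop bar is within 4 mm of its end posts; tape, marker, cheese stick and spice jar lie within 20 mm of where they were (value of joint wheel between 12.17 and 12.97 rad and value of joint stop_bar above 0.056 m and distance of each of tape_roll, marker_1, cheese_stick, spice_3 from where it was at the start of the episode below 0.02 m); the robot touches nothing.
It fails at once if a bystander was lifted, carried or pushed away by 20 mm or more (distance of any of tape_roll, marker_1, cheese_stick, spice_3 from where it was at the start of the episode above 0.02 m).
It also fails if it takes over 64 s, if anything falls off the work surface, if the arm or the gripper's body presses on something with over 40 N, if the wrist force passes 120 N, or if a joint passes its speed limit or range.

## Working session

There is one attempt and no reset: what is moved stays moved. The work goes in short steps, Python scripts to look and compute and a shell command to move; the robot and the scene stay as the last step left them, time stands still between calls to the robot, and variables do not carry over. Pictures are saved under pics/ and viewed, about 8 in all and at most 12, crops included, and the job is handed in when it is done.

```bash
mkdir -p pics; cat > h.py <<'E'
import numpy as np, cv2
from rig import get_obs, eyes, job
def snap(n,f):
    d=eyes.get_image(n); cv2.imwrite('pics/'+f,d['color'][:,:,::-1]); 
    np.savez('pics/'+f+'.npz',**{k:d[k] for k in('fov_y','cx','cy','R','t')}); return d
def ray(c,u,v,z):
    f=200/np.tan(np.radians(c['fov_y'])/2); R=np.array(c['R']);t=np.array(c['t'])
    d=R.T@np.array([(u-c['cx'])/f,(v-c['cy'])/f,1]); o=-R.T@t
    return o+d*(z-o[2])/d[2]
E
python3 - <<'E'
from h import *
for n in('top','scene'):
    d=snap(n,n+'1.png'); print(n,d['fov_y'],-np.array(d['R']).T@np.array(d['t']))
o=get_obs();print(o)
E
```

```text
top 51.88044553764506 [ 0.41985134 -0.07125502  1.22178472]
scene 53.402297508245184 [0.29094165 0.58629032 0.6761574 ]
{'clock': 0.1, 'joint_pos': array([ 1.13537905,  0.4351508 ,  0.02498116,  1.57401439, -0.01163025,
        1.13402734, -0.07512111]), 'qvel': array([ 0.00026376, -0.00269182,  0.00012367, -0.00358159,  0.00056083,
        0.00027628,  0.00064246]), 'tau': array([ 2.65751449e-03, -6.69131613e+01,  9.87901613e-01, -3.15150690e+01,
       -6.05405937e-02,  3.72996647e-02,  1.07893532e-04]), 'ee_pos': array([ 0.20399059, -0.59027014,  0.22602189]), 'tool_rot': array([-3.09683010e+00, -5.19973876e-01,  5.44029142e-04]), 'force': array([-0.08404876, -0.8278309 ,  0.04510126]), 'moment': array([-0.02290799,  0.01571391, -0.03607943]), 'grip_width': 0.09155682667202138}
```

View pics/top1.png

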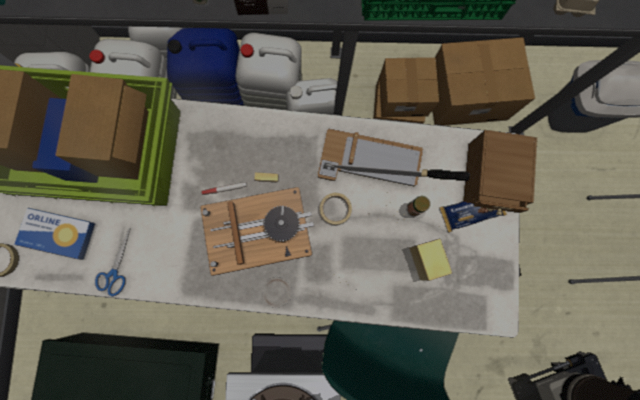

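View pics/scene1.png

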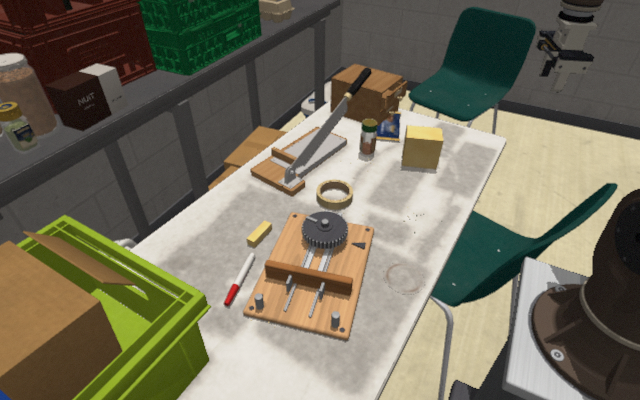

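The top view shows the guide around (258,232), with the wheel at about (281,223), the pointer below it at (288,251) and the bar at about (236,233). The tape roll lies close by on the right, at (335,208). I'll enlarge that area.

```bash
python3 - <<'E'
from h import *
a=cv2.imread('pics/top1.png')[165:290,190:350]
cv2.imwrite('pics/c1.png',cv2.resize(a,None,fx=5,fy=4.8,interpolation=cv2.INTER_CUBIC) if 0 else cv2.resize(a,(768,600),interpolation=cv2.INTER_CUBIC))
E
```

```text
(no output)
```

View pics/c1.png

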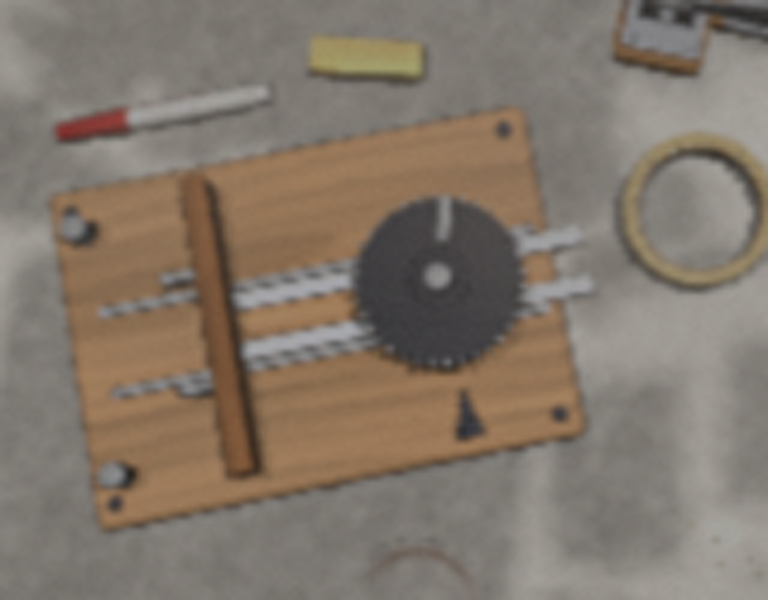

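The crop (offset 190,165, scale 4.8) shows:
- Board corners: (52,197), (520,107), (583,432), (103,528).
- Wheel stud: (437,276).
- Ridge: from (442,240) to (447,197).
- Pointer tip: (463,390).
- Bar ends: (195,178) and (242,472).

```bash
cat >> h.py <<'E'
def fit():
    c=np.load('pics/top1.png.npz')
    P=lambda x,y,z:ray(c,190+x/4.8,165+y/4.8,z)[:2]
    # guide pts: (+x,+y),( +x,-y),(-x,-y),(-x,+y)
    G=np.array([[.105,.145],[.105,-.155],[-.105,-.155],[-.105,.145],[0,-.085],[.075,.125],[-.075,.125]])
    W=np.array([P(52,197,.014),P(520,107,.014),P(583,432,.014),P(103,528,.014),P(437,276,.07),P(75,225,.034),P(114,472,.034)])
    gm,wm=G.mean(0),W.mean(0); H=(G-gm).T@(W-wm); a=np.arctan2(H[0,1]-H[1,0],H[0,0]+H[1,1])
    R=np.array([[np.cos(a),-np.sin(a)],[np.sin(a),np.cos(a)]]); o=wm-R@gm
    return a,R,o,(G@R.T+o-W),P
a,R,o,res,P=fit()
E
python3 - <<'E'
from h import *
print(np.degrees(a),o,res.round(4))
g=lambda x,y,z:((P(x,y,z)-o)@R).round(4)
print('wheel',R@[0,-.085]+o)
print('ridge g',g(447,197,.06),g(442,240,.06),'ptr',g(463,390,.019),'bar ends',g(195,178,.057),g(242,472,.057))
print('tape',g(696,210,.025),'marker',g(60,132,.016),g(268,92,.016),'cheese',g(367,58,.02))
d=np.load('pics/top1.png.npz')
for n,(u,v,z) in dict(jar=(418,206,.105),jarR=(330,172,.05),box=(432,260,.06),tape=(335,208,.025)).items(): print(n,ray(d,u,v,z))
E
```

```text
11.710431316617065 [0.550648   0.09494582] [[ 0.003   0.0038]
 [ 0.0031 -0.0024]
 [-0.0012 -0.0031]
 [-0.002   0.0038]
 [ 0.0003 -0.0002]
 [-0.002  -0.0016]
 [-0.0012 -0.0004]]
wheel [0.56790008 0.01171502]
ridge g [ 0.0467 -0.0986] [ 0.0218 -0.0911] ptr [-0.0646 -0.0856] bar ends [0.0872 0.047 ] [-0.0897  0.0473]
tape [ 0.0159 -0.2461] marker [0.1404 0.1307] [0.1412 0.0004] cheese [ 0.15   -0.0641]
jar [ 0.61370702 -0.3680775   0.105     ]
jarR [ 0.72125788 -0.12639382  0.05      ]
box [ 0.46779046 -0.41431062  0.06      ]
tape [ 0.61842183 -0.14281795  0.025     ]
```

The guide pose fits to within 4 mm, with the wheel axis at world (0.568, 0.012). The ridge puts the wheel at about 2.86 rad, so it needs about 9.7 rad more. My plan is to shut the gripper and press the finger's tool-x face on the rim. I'll then follow the rim anticlockwise, yawing with it, in several strokes centred on the -y side, where joint 7 has range.

```bash
cat >> h.py <<'E'
from scipy.spatial.transform import Rotation as Ro
C=R@[0,-.085]+o
def row(T0,tgt,yaw):  # T0=(pos,rotvec)
    p,r=T0; Rm=Ro.from_rotvec(r)
    s=Rm.inv().apply(np.array(tgt)-p)/.2
    Rt=Ro.from_euler('z',yaw,degrees=True)*Ro.from_rotvec([np.pi,0,0])
    w=(Rm.inv()*Rt).as_rotvec()/np.radians(120)
    return s.round(3).tolist(),w.round(3).tolist()
def now(): o_=get_obs(); return o_['ee_pos'],o_['tool_rot']
def rim(phi,r): return C+r*np.array([np.cos(np.radians(phi)),np.sin(np.radians(phi))])
E
python3 - <<'E'
from h import *
T=now()
print(row(T,[.35,-.35,.2],12)); print(row(T,[.40,-.15,.2],5)); print(row(T,[*rim(-180,.085),.12],0))
E
```

```text
([1.082, -0.897, 0.131], [-0.001, 0.0, 0.059])
([1.645, -1.76, 0.132], [-0.001, 0.0, 0.117])
([2.301, -2.389, 0.533], [-0.001, 0.0, 0.159])
```

```bash
python3 -m jog '[[[0.25,-0.21,0.03],[0,0,0.02]],[[0.5,-0.45,0.06],[0,0,0.04]],[[0.75,-0.7,0.1],[0,0,0.05]],[[0.95,-0.95,0.13],[0,0,0.06]],[[0.95,-0.95,0.13],[0,0,0.06]],[[0.95,-0.95,0.13],[0,0,0.06]]]' 1 40
python3 - <<'E'
from h import *
T=now(); print(T)
print(row(T,[.42,-.13,.19],3)); print(row(T,[*rim(-180,.085),.12],0))
E
```

```text
clock: 0.85
ee_pos: [0.3222, -0.3475, 0.2006]
tool_rot: [-3.124, -0.33, 0.0]
force: [0.5, -0.9, 0.0]
grip_width: 0.0365
(array([ 0.32220959, -0.34749554,  0.20058004]), array([-3.12353325e+00, -3.29995376e-01,  4.34919940e-04]))
([0.705, -0.961, 0.053], [-0.0, 0.0, 0.076])
([1.161, -1.588, 0.404], [-0.0, 0.0, 0.101])
```

```bash
python3 -m jog '[[[0.2,-0.25,0.01],[0,0,0.02]],[[0.4,-0.5,0.03],[0,0,0.05]],[[0.6,-0.75,0.05],[0,0,0.08]],[[0.7,-0.96,0.1],[0,0,0.1]],[[0.7,-0.96,0.1],[0,0,0.1]],[[0.7,-0.96,0.1],[0,0,0.1]]]'
python3 - <<'E'
from h import *
T=now(); print(T,C)
print(row(T,[*rim(-180,.085),.12],0)); print(row(T,[*rim(-180,.085),.037],0))
E
```

```text
clock: 1.6
ee_pos: [0.4192, -0.1341, 0.1807]
tool_rot: [3.141, -0.006, -0.0]
force: [-0.3, -1.5, -0.5]
grip_width: 0.0003
(array([ 0.41915154, -0.13412203,  0.18069672]), array([ 3.14094125e+00, -5.65047030e-03, -4.97854878e-04])) [0.56790008 0.01171502]
([0.316, -0.731, 0.303], [0.0, 0.0, -0.002])
([0.316, -0.731, 0.718], [0.0, 0.0, -0.002])
```

```bash
python3 -m jog '[[[0.1,-0.24,0.1],[0,0,0]],[[0.2,-0.48,0.2],[0,0,0]],[[0.3,-0.7,0.3],[0,0,0]],[[0.316,-0.73,0.5],[0,0,0]],[[0.316,-0.73,0.715],[0,0,0]],[[0.316,-0.73,0.715],[0,0,0]],[[0.316,-0.73,0.715],[0,0,0]]]'
python3 - <<'E'
from h import *
T=now(); print(T,get_obs()['joint_pos'].round(2)); snap('wrist','w1.png')
d=snap('scene','s2.png'); a=d['color'][170:350,220:420,::-1]; cv2.imwrite('pics/s2c.png',cv2.resize(a,(660,594)))
E
```

```text
clock: 2.48
ee_pos: [0.4836, 0.012, 0.0388]
tool_rot: [3.141, -0.007, 0.002]
force: [0.6, 0.8, 0.8]
grip_width: 0.0004
(array([0.48363787, 0.01202485, 0.03882877]), array([ 3.14107220e+00, -7.13677090e-03,  1.55985656e-03])) [ 0.04  0.48 -0.23  2.09  0.19  0.59 -1.9 ]
```

View pics/s2c.png

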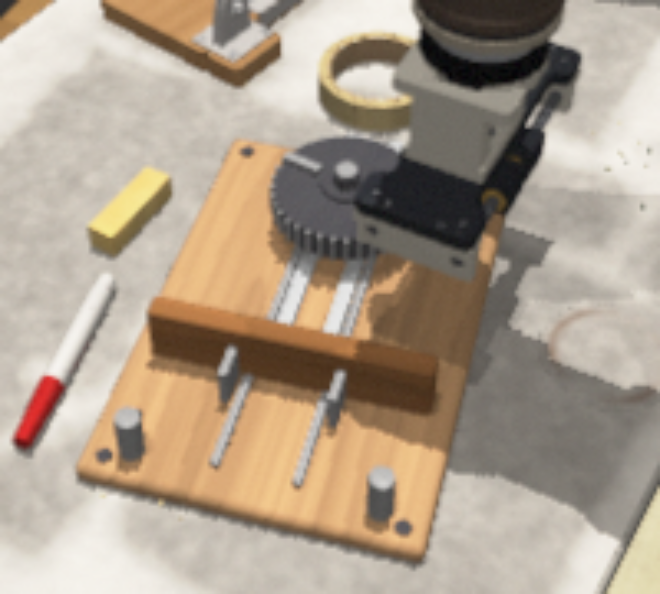

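The picture shows the shut gripper next to the wheel on its -x side, at rim height and clear of the bar. I'll press radially until I get a force reading.

```bash
python3 -m jog '[[[0.06,0,0.01],[0,0,0]],[[0.1,0,0.01],[0,0,0]],[[0.115,0,0.01],[0,0,0]],[[0.125,0,0.01],[0,0,0]],[[0.125,0,0.01],[0,0,0]]]'; python3 -c "
from h import *
T=now();print(T[0],C,np.hypot(*(T[0][:2]-C)),get_obs()['force'])"
```

```text
clock: 3.2
ee_pos: [0.5073, 0.0134, 0.0356]
tool_rot: [3.141, -0.003, -0.001]
force: [-0.2, -0.1, 0.4]
grip_width: 0.0006
[0.50734025 0.01342491 0.03559495] [0.56790008 0.01171502] 0.06058396194215548 [-0.1951925  -0.09412071  0.40175325]
```

```bash
python3 -m jog '[[[0.01,0.007,0],[0,0,0]],[[0.02,0.007,0],[0,0,0]],[[0.03,0.007,0],[0,0,0]],[[0.03,0.007,0],[0,0,0]]]'; python3 -c "
from h import *
T=now();print(T[0],C,np.hypot(*(T[0][:2]-C)),get_obs()['force'])"
```

```text
clock: 3.7
ee_pos: [0.5078, 0.0119, 0.0349]
tool_rot: [3.14, -0.002, -0.016]
force: [-18.1, 1.0, 15.8]
grip_width: 0.0005
[0.50783879 0.01188259 0.03494991] [0.56790008 0.01171502] 0.060061524383082654 [-18.07548208   1.03176872  15.80399494]
```

Contact is at a TCP radius of about 60 mm, with a stiffness near 3 N/mm. I'll ease the press to about 3 mm and run the first part of the stroke.

```bash
python3 -m jog '[[[-0.012,0,-0.01],[0,0,0]],[[-0.009,0.045,-0.01],[0,0,-0.075]],[[0.002,0.088,-0.01],[0,0,-0.15]],[[0.019,0.13,-0.01],[0,0,-0.225]],[[0.042,0.168,-0.01],[0,0,-0.3]],[[0.072,0.202,-0.01],[0,0,-0.375]],[[0.105,0.231,-0.01],[0,0,-0.45]]]'; cat >> h.py <<'E'
def st():
    p,r=now(); v=p[:2]-C; ob=get_obs(); ph=np.degrees(np.arctan2(v[1],v[0]))
    u=v/np.hypot(*v); f=ob['force']
    print('phi',ph,'r',np.hypot(*v),'yaw',np.degrees(np.arctan2(*Ro.from_rotvec(r).as_matrix()[[1,0],0])),'z',p[2],'Frad',f[:2]@u,'Ftan',f[:2]@[-u[1],u[0]],f[2],'q',ob['joint_pos'].round(2))
E
python3 - <<'E'
from h import *
st(); d=snap('scene','s3.png'); a=d['color'][190:290,270:400,::-1]; cv2.imwrite('pics/s3c.png',cv2.resize(a,(650,500)))
E
```

```text
clock: 4.58
ee_pos: [0.5325, -0.0365, 0.0371]
tool_rot: [2.798, 1.428, -0.008]
force: [-5.2, -3.8, 1.9]
grip_width: 0.0005
phi -126.25997843702447 r 0.05981601590372338 yaw 54.088468829161286 z 0.037055845206370244 Frad 6.148318914795937 Ftan -1.9321765583634316 1.9445616574768847 q [ 0.31  0.58 -0.48  1.95  0.4   0.71 -1.04]
```

View pics/s3c.png

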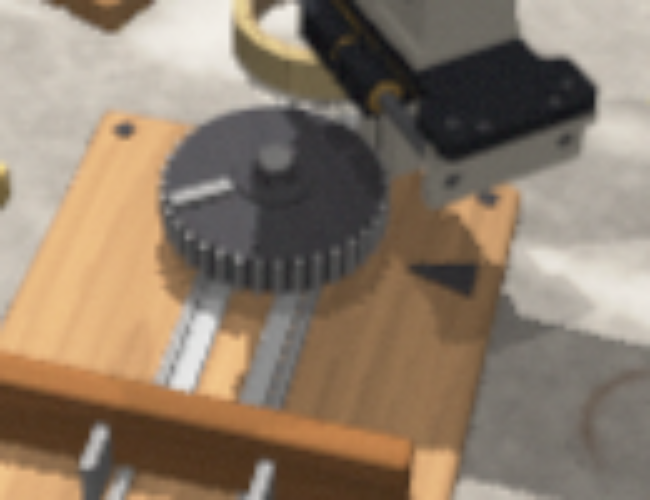

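The picture shows the ridge now at (200,192), toward the bar side, so the wheel is following the finger by about 50°. I'll continue the stroke.

```bash
python3 -m jog '[[[0.004,0.05,0],[0,0,-0.083]],[[0.017,0.098,0],[0,0,-0.167]],[[0.038,0.143,0],[0,0,-0.25]],[[0.067,0.183,0],[0,0,-0.333]],[[0.102,0.218,0],[0,0,-0.417]],[[0.143,0.247,0],[0,0,-0.5]]]'; python3 -c "
from h import *
st()"; python3 -m jog '[[[0.004,0.05,0],[0,0,-0.083]],[[0.017,0.098,0],[0,0,-0.167]],[[0.038,0.143,0],[0,0,-0.25]],[[0.067,0.183,0],[0,0,-0.333]],[[0.102,0.218,0],[0,0,-0.417]]]'; python3 -c "
from h import *
st()"
```

```text
clock: 5.38
ee_pos: [0.5927, -0.0447, 0.0378]
tool_rot: [1.71, 2.631, -0.005]
force: [2.8, -9.2, 0.0]
grip_width: 0.0002
phi -66.25348738881479 r 0.0616092119885146 yaw 113.94991502570024 z 0.037779508170043635 Frad 9.522458723443794 Ftan -1.106056192059666 0.005226854269367975 q [ 0.47  0.72 -0.73  1.79  0.62  0.87 -0.14]
clock: 6.0
ee_pos: [0.6284, -0.007, 0.0389]
tool_rot: [0.437, 3.102, -0.001]
force: [15.0, -5.4, -2.6]
grip_width: 0.0002
phi -17.169854219597127 r 0.06335107260095119 yaw 163.96355847579687 z 0.03886417009454729 Frad 15.956807022697157 Ftan -0.6938332110553764 -2.5895296025285983 q [ 0.5   0.84 -0.92  1.7   0.78  1.01  0.58]
```

```bash
sed -i 's/^C=R@.*/C=np.array([.5696,.0127])/' h.py; python3 -m jog '[[[-0.01,0.051,0],[0,0,-0.083]],[[0.004,0.1,0],[0,0,-0.167]],[[0.025,0.146,0],[0,0,-0.25]],[[0.054,0.188,0],[0,0,-0.333]]]'; python3 - <<'E'
from h import *
st(); d=snap('top','t2.png'); a=d['color'][190:260,245:325,::-1]; cv2.imwrite('pics/t2c.png',cv2.resize(a,(640,560),interpolation=cv2.INTER_CUBIC))
E
```

```text
clock: 6.5
ee_pos: [0.6276, 0.0363, 0.0391]
tool_rot: [-0.653, 3.064, 0.002]
force: [12.0, 4.9, -3.1]
grip_width: 0.0003
phi 22.150632122510878 r 0.06260468783622535 yaw -155.93064902933108 z 0.03908415297775972 Frad 12.961384650372718 Ftan -0.024442079102545478 -3.1486914307260747 q [ 0.49  0.91 -1.07  1.7   0.89  1.09  1.14]
```

View pics/t2c.png

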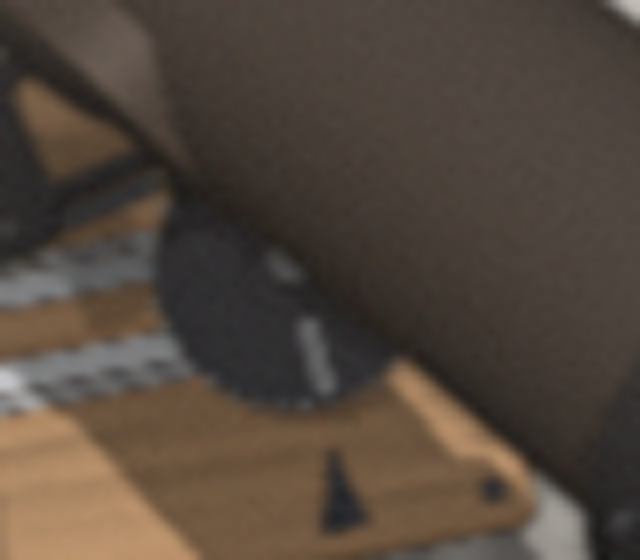

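The top view shows the ridge at (325,390), just past the pointer, so the wheel is at about 6.35 rad. That's 1:1 with the finger's travel and shows no slip. I'll back off, return clockwise at a wider radius, then make two more strokes of about 178°.

```bash
python3 -m jog '[[[-0.15,0,0],[0,0,0]],[[-0.141,-0.076,0],[0,0,0.083]],[[-0.121,-0.15,0],[0,0,0.167]],[[-0.089,-0.22,0],[0,0,0.25]],[[-0.045,-0.283,0],[0,0,0.333]],[[0.01,-0.337,0],[0,0,0.417]],[[0.073,-0.381,0],[0,0,0.5]],[[0.142,-0.413,0],[0,0,0.583]],[[0.216,-0.433,0],[0,0,0.667]],[[0.293,-0.44,0],[0,0,0.75]],[[0.369,-0.433,0],[0,0,0.833]]]'; python3 -c "
from h import *
st()"; python3 -m jog '[[[0.007,-0.076,0],[0,0,0.083]],[[0.027,-0.15,0],[0,0,0.167]],[[0.059,-0.22,0],[0,0,0.25]],[[0.103,-0.283,0],[0,0,0.333]],[[0.157,-0.337,0],[0,0,0.417]],[[0.22,-0.381,0],[0,0,0.5]],[[0.29,-0.413,0],[0,0,0.583]],[[0.364,-0.433,0],[0,0,0.667]],[[0.44,-0.44,0],[0,0,0.75]],[[0.478,-0.438,0],[0,0,0.79]],[[0.478,-0.438,0],[0,0,0.79]]]'; python3 -c "
from h import *
st(); print(row(now(),[*rim(-173,.0585),.04],7))"
```

```text
clock: 7.92
ee_pos: [0.5904, -0.0747, 0.0376]
tool_rot: [1.945, 2.467, 0.0]
force: [0.0, 0.2, 0.0]
grip_width: 0.0001
phi -76.63329781867405 r 0.08979717160055446 yaw 103.50212836111238 z 0.0376134949980197 Frad -0.23426667632784953 Ftan 0.0824170837265368 0.01751742634699982 q [ 0.51  0.71 -0.71  1.79  0.6   0.86 -0.25]
clock: 9.3
ee_pos: [0.4828, -0.0015, 0.0379]
tool_rot: [3.131, 0.252, 0.001]
force: [-0.8, -1.0, 0.1]
grip_width: 0.0002
phi -170.6750752146148 r 0.08793131299929316 yaw 9.203803488797643 z 0.037876645653696125 Frad 0.9296145042758279 Ftan 0.9023029520372255 0.14360787526217636 q [ 0.12  0.49 -0.3   2.09  0.25  0.6  -1.77]
([0.147, -0.012, -0.011], [0.0, -0.0, 0.018])
```

```bash
python3 -m jog '[[[0.1,0,0],[0,0,0]],[[0.15,0,-0.01],[0,0,0]],[[0.15,0,-0.01],[0,0,0]],[[0.154,0.05,-0.01],[0,0,-0.083]],[[0.168,0.099,-0.01],[0,0,-0.167]],[[0.189,0.145,-0.01],[0,0,-0.25]],[[0.218,0.186,-0.01],[0,0,-0.333]],[[0.254,0.222,-0.01],[0,0,-0.417]],[[0.295,0.251,-0.01],[0,0,-0.5]],[[0.341,0.273,-0.01],[0,0,-0.583]],[[0.39,0.286,-0.01],[0,0,-0.667]],[[0.44,0.29,-0.01],[0,0,-0.75]]]'; python3 -c "
from h import *
st()"; python3 -m jog '[[[0.004,0.05,0],[0,0,-0.083]],[[0.017,0.099,0],[0,0,-0.167]],[[0.039,0.145,0],[0,0,-0.25]],[[0.068,0.186,0],[0,0,-0.333]],[[0.104,0.222,0],[0,0,-0.417]],[[0.145,0.251,0],[0,0,-0.5]],[[0.191,0.273,0],[0,0,-0.583]],[[0.24,0.286,0],[0,0,-0.667]],[[0.28,0.29,0],[0,0,-0.733]]]'; python3 -c "
from h import *
st()"
```

```text
clock: 10.8
ee_pos: [0.5789, -0.0484, 0.0396]
tool_rot: [2.032, 2.394, -0.003]
force: [-0.3, -3.5, -0.1]
grip_width: 0.0004
phi -81.38783760213681 r 0.061776631881559914 yaw 99.36467973485658 z 0.039595977340689856 Frad 3.426935354935683 Ftan -0.8433248373316642 -0.09915928705812505 q [ 0.47  0.69 -0.7   1.83  0.59  0.84 -0.36]
clock: 11.92
ee_pos: [0.6316, 0.0184, 0.041]
tool_rot: [-0.199, 3.127, 0.002]
force: [12.1, 1.4, -0.0]
grip_width: 0.0005
phi 5.27327619192054 r 0.062220526259871525 yaw -172.73028492239533 z 0.041046794320731064 Frad 12.216386362741353 Ftan 0.29872693688970253 -0.038051529754499436 q [ 0.5   0.89 -1.03  1.69  0.86  1.07  0.9 ]
```

```bash
python3 -m jog '[[[-0.15,0,0],[0,0,0]],[[-0.141,-0.076,0],[0,0,0.083]],[[-0.121,-0.15,0],[0,0,0.167]],[[-0.089,-0.22,0],[0,0,0.25]],[[-0.045,-0.283,0],[0,0,0.333]],[[0.01,-0.337,0],[0,0,0.417]],[[0.073,-0.381,0],[0,0,0.5]],[[0.142,-0.413,0],[0,0,0.583]],[[0.216,-0.433,0],[0,0,0.667]],[[0.293,-0.44,0],[0,0,0.75]],[[0.369,-0.433,0],[0,0,0.833]]]'; python3 -m jog '[[[0.007,-0.076,0],[0,0,0.083]],[[0.027,-0.15,0],[0,0,0.167]],[[0.059,-0.22,0],[0,0,0.25]],[[0.103,-0.283,0],[0,0,0.333]],[[0.157,-0.337,0],[0,0,0.417]],[[0.22,-0.381,0],[0,0,0.5]],[[0.29,-0.413,0],[0,0,0.583]],[[0.364,-0.433,0],[0,0,0.667]],[[0.364,-0.433,0],[0,0,0.667]]]'; python3 - <<'E'
from h import *
st(); print(row(now(),[*rim(-173,.058),.04],7))
a=snap('top','t3.png')['color'][190:260,245:325,::-1]; b=snap('scene','s4.png')['color'][190:290,270:400,::-1]
cv2.imwrite('pics/c4.png',np.hstack([cv2.resize(a,(400,350),interpolation=2),cv2.resize(b,(400,350),interpolation=2)]))
E
```

```text
clock: 13.3
ee_pos: [0.564, -0.0773, 0.0397]
tool_rot: [2.283, 2.158, -0.0]
force: [-0.3, -0.2, 0.8]
grip_width: 0.0005
clock: 14.42
ee_pos: [0.4818, 0.0017, 0.0399]
tool_rot: [3.135, 0.2, 0.001]
force: [0.0, -0.5, 0.5]
grip_width: 0.0004
phi -172.83474804696397 r 0.0885060519125112 yaw 7.284820563989255 z 0.039913073289777154 Frad 0.043401153131628324 Ftan 0.48200216970953796 0.5436674961702029 q [ 0.13  0.49 -0.32  2.09  0.26  0.6  -1.82]
([0.153, -0.001, -0.0], [0.0, -0.0, 0.002])
```

View pics/c4.png

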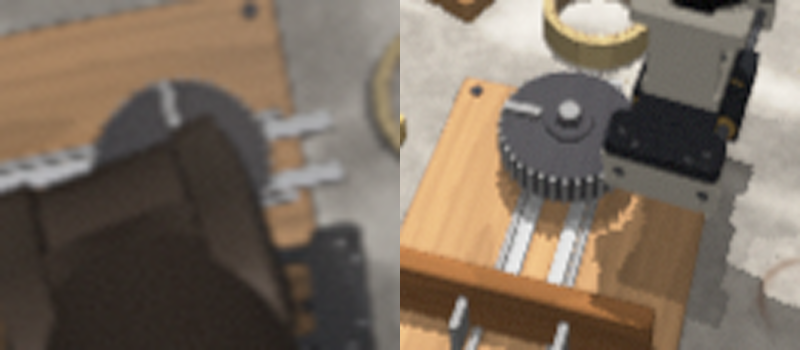

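The top crop shows the ridge from (162,83) to (177,125). I'll compute the wheel angle from that.

```bash
python3 - <<'E'
from h import *
c=np.load('pics/t3.png.npz')
pp=[ray(c,245+x/5,190+y/5,.064)[:2] for x,y in((162,83),(169,104),(177,125))]
for p in pp: q=R.T@(p-C); print(q,np.degrees(np.arctan2(q[1],q[0])),'wheel from ptr deg',(np.degrees(np.arctan2(q[1],q[0]))-180)%360)
q=R.T@(pp[0]-pp[2]);print(np.degrees(np.arctan2(q[1],q[0])))
E
```

```text
[0.04563302 0.00193461] 2.4275948884187977 wheel from ptr deg 182.4275948884188
[0.03294689 0.0001646 ] 0.2862346855232303 wheel from ptr deg 180.28623468552323
[ 0.02019809 -0.00215575] -6.092125088103025 wheel from ptr deg 173.90787491189698
9.135878624077906
```

The wheel is at about 360+182°, so the last stroke should be 178°, same as before.

```bash
python3 -m jog '[[[0.1,0,0],[0,0,0]],[[0.153,0,-0.01],[0,0,0]],[[0.153,0,-0.01],[0,0,0]],[[0.157,0.05,-0.01],[0,0,-0.083]],[[0.171,0.099,-0.01],[0,0,-0.167]],[[0.192,0.145,-0.01],[0,0,-0.25]],[[0.221,0.186,-0.01],[0,0,-0.333]],[[0.257,0.222,-0.01],[0,0,-0.417]],[[0.298,0.251,-0.01],[0,0,-0.5]],[[0.344,0.273,-0.01],[0,0,-0.583]],[[0.393,0.286,-0.01],[0,0,-0.667]],[[0.443,0.29,-0.01],[0,0,-0.75]]]'; python3 -c "
from h import *
st()"; python3 -m jog '[[[0.004,0.05,0],[0,0,-0.083]],[[0.017,0.099,0],[0,0,-0.167]],[[0.039,0.145,0],[0,0,-0.25]],[[0.068,0.186,0],[0,0,-0.333]],[[0.104,0.222,0],[0,0,-0.417]],[[0.145,0.251,0],[0,0,-0.5]],[[0.191,0.273,0],[0,0,-0.583]],[[0.24,0.286,0],[0,0,-0.667]],[[0.28,0.29,0],[0,0,-0.733]]]'; python3 - <<'E'
from h import *
st()
a=snap('top','t5.png')['color'][190:260,245:325,::-1]; b=snap('scene','s5.png')['color'][190:290,270:400,::-1]
cv2.imwrite('pics/c5.png',np.hstack([cv2.resize(a,(400,350),interpolation=2),cv2.resize(b,(400,350),interpolation=2)]))
E
```

```text
clock: 16.02
ee_pos: [0.5767, -0.049, 0.0415]
tool_rot: [2.074, 2.359, -0.004]
force: [-0.2, -3.8, 0.1]
grip_width: 0.0006
phi -83.40421438446594 r 0.06211841901940816 yaw 97.35887361018779 z 0.04149562084367342 Frad 3.7819174515042517 Ftan -0.6531359125531856 0.06365291915496774 q [ 0.48  0.69 -0.72  1.83  0.59  0.85 -0.41]
clock: 17.15
ee_pos: [0.632, 0.0154, 0.0429]
tool_rot: [-0.143, 3.131, 0.0]
force: [11.7, 0.0, -0.9]
grip_width: 0.0001
phi 2.4780689810194683 r 0.06248740575996005 yaw -174.7645824723803 z 0.04292412168918462 Frad 11.736001328152962 Ftan -0.48450384730033197 -0.8989200383619238 q [ 0.51  0.89 -1.04  1.68  0.87  1.09  0.86]
```

View pics/c5.png

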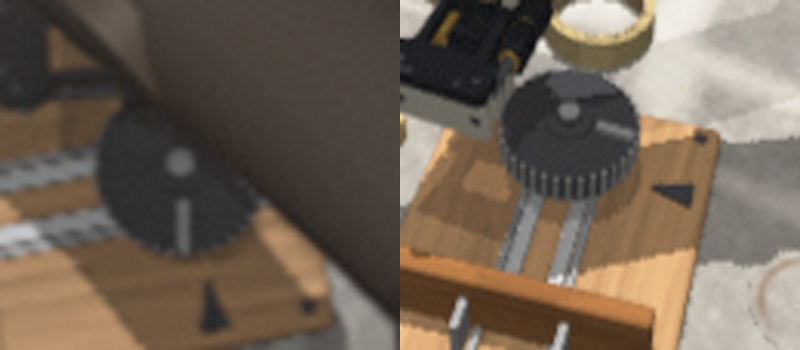

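The ridge (184,252) is still about 10° short of the pointer direction from the stud, at (208,285). I'll turn 10° more, back off, lift, and plan the bar push.

```bash
python3 -m jog '[[[0.001,0.025,0],[0,0,-0.042]],[[0.004,0.05,0],[0,0,-0.083]],[[0.004,0.05,0],[0,0,-0.083]],[[-0.1,0.07,0],[0,0,-0.083]],[[-0.143,0.076,0],[0,0,-0.083]],[[-0.143,0.076,-0.25],[0,0,-0.083]],[[-0.143,0.076,-0.45],[0,0,-0.083]],[[-0.143,0.076,-0.45],[0,0,-0.083]]]'; python3 - <<'E'
from h import *
st()
O=C-R@[0,-.085]; print('O',O)
for y,z in((.012,.13),(.012,.036),(.03,.036),(.0915,.036)): print(y,z,O+R@[0,y],row(now(),[*(O+R@[0,y]),z],np.degrees(a)+90))
a_=snap('top','t6.png')['color'][190:260,245:325,::-1]; b=snap('scene','s6.png')['color'][190:290,270:400,::-1]
cv2.imwrite('pics/c6.png',np.hstack([cv2.resize(a_,(400,350),interpolation=2),cv2.resize(b,(400,350),interpolation=2)]))
E
```

```text
clock: 18.25
ee_pos: [0.656, 0.035, 0.1351]
tool_rot: [-0.41, 3.11, 0.0]
force: [1.0, -0.1, -1.2]
grip_width: 0.0003
phi 14.448854630437344 r 0.08925161047069895 yaw -164.99290650401977 z 0.13512905270118533 Frad 0.930523875516744 Ftan -0.3398894612933605 -1.2142546616289496 q [ 0.5   0.84 -1.13  1.54  0.79  1.27  1.09]
O [0.55234793 0.0959308 ]
0.012 0.13 [0.54991234 0.10768103] ([0.418, 0.489, 0.023], [0.002, 0.002, 0.777])
0.012 0.036 [0.54991234 0.10768103] ([0.421, 0.489, 0.493], [0.002, 0.002, 0.777])
0.03 0.036 [0.54625896 0.12530638] ([0.416, 0.579, 0.493], [0.002, 0.002, 0.777])
0.0915 0.036 [0.53377658 0.18552631] ([0.398, 0.886, 0.493], [0.002, 0.002, 0.777])
```

View pics/c6.png

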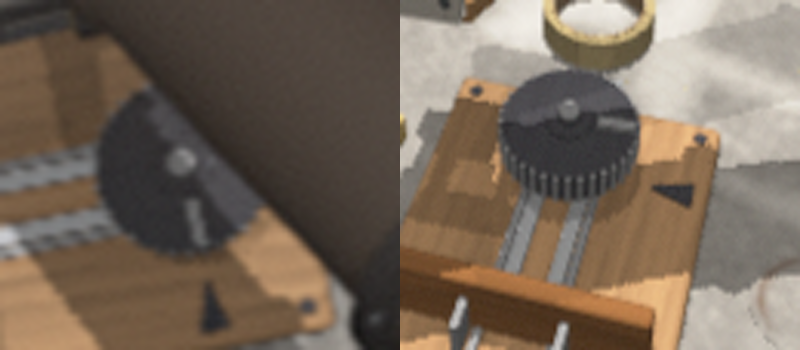

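The ridge, from (192,200) to (201,245), now lines up with the pointer. Next I'll move to the gap in front of the bar and descend.

```bash
python3 -m jog '[[[0.1,0.12,0],[0,0,0.08]],[[0.2,0.25,0],[0,0,0.16]],[[0.3,0.37,0],[0,0,0.24]],[[0.42,0.49,0],[0,0,0.32]],[[0.42,0.49,0],[0,0,0.4]],[[0.42,0.49,0],[0,0,0.48]],[[0.42,0.49,0],[0,0,0.56]],[[0.42,0.49,0],[0,0,0.64]],[[0.42,0.49,0],[0,0,0.72]],[[0.42,0.49,0],[0,0,0.777]],[[0.42,0.49,0],[0,0,0.777]],[[0.42,0.49,0.25],[0,0,0.777]],[[0.42,0.49,0.48],[0,0,0.777]],[[0.42,0.49,0.48],[0,0,0.777]]]'; python3 - <<'E'
from h import *
st(); O=C-R@[0,-.085]; print(R.T@(now()[0][:2]-O))
for y,z in((.03,.036),(.0915,.036)): print(y,row(now(),[*(O+R@[0,y]),z],np.degrees(a)+90))
E
```

```text
clock: 20.1
ee_pos: [0.5453, 0.1063, 0.0325]
tool_rot: [-1.976, -2.437, 0.009]
force: [-0.7, 0.4, 0.3]
grip_width: 0.0004
phi 104.57453132447525 r 0.09670028700509936 yaw 101.91023788975691 z 0.032496851249600056 Frad 0.5978284794984321 Ftan 0.5384206133618215 0.34327188696907207 q [ 0.21  0.68 -0.72  1.89  0.6   0.81 -0.63]
[-0.00483184  0.01157949]
0.03 ([0.092, 0.024, -0.018], [-0.003, 0.0, 0.002])
0.0915 ([0.4, 0.025, -0.018], [-0.003, 0.0, 0.002])
```

```bash
python3 -m jog '[[[0.05,0.024,-0.018],[0,0,0]],[[0.1,0.024,-0.018],[0,0,0]],[[0.15,0.024,-0.018],[0,0,0]],[[0.2,0.024,-0.018],[0,0,0]],[[0.25,0.024,-0.018],[0,0,0]],[[0.3,0.024,-0.018],[0,0,0]],[[0.34,0.024,-0.018],[0,0,0]],[[0.37,0.024,-0.018],[0,0,0]],[[0.4,0.024,-0.018],[0,0,0]],[[0.4,0.024,-0.018],[0,0,0]]]'; python3 - <<'E'
from h import *
O=C-R@[0,-.085]; print(R.T@(now()[0][:2]-O),R.T@get_obs()['force'][:2])
E
```

```text
clock: 21.35
ee_pos: [0.5366, 0.1852, 0.0392]
tool_rot: [1.983, 2.435, -0.004]
force: [0.2, -7.5, 4.2]
grip_width: 0.0003
[0.00270026 0.09057092] [-1.31302637 -7.41191372]
```

```bash
python3 -m jog '[[[0.01,0,0],[0,0,0]],[[0.02,0,0],[0,0,0]],[[0.03,0,0],[0,0,0]],[[0.03,0,0],[0,0,0]]]'; python3 - <<'E'
from h import *
O=C-R@[0,-.085]; print(R.T@(now()[0][:2]-O),R.T@get_obs()['force'][:2])
E
```

```text
clock: 21.85
ee_pos: [0.5366, 0.1854, 0.0391]
tool_rot: [1.984, 2.427, -0.013]
force: [1.7, -22.7, 13.7]
grip_width: 0.0003
[0.00268182 0.09076854] [ -2.98339304 -22.59108086]
```

The bar is hard against its posts: 6 mm more command gave 0.2 mm of motion and 22 N. I'll back off, lift clear and check.

```bash
python3 -m jog '[[[-0.06,0,0],[0,0,0]],[[-0.15,0,0],[0,0,0]],[[-0.15,0,-0.2],[0,0,0]],[[-0.15,0,-0.5],[0,0,0]],[[-0.15,0,-0.8],[0,0,0]],[[-0.4,0.2,-0.9],[0,0,0]],[[-0.65,0.4,-0.9],[0,0,0]],[[-0.9,0.6,-0.9],[0,0,0]],[[-1,0.8,-0.9],[0,0,0]],[[-1,1,-0.9],[0,0,0]],[[-1,1,-0.9],[0,0,0]]]'; python3 - <<'E'
from h import *
st()
d=snap('top','t7.png')['color'][:,:,::-1]; b=snap('scene','s7.png')['color'][:,:,::-1]
cv2.imwrite('pics/c7.png',np.hstack([cv2.resize(d[165:290,190:350],(440,344),interpolation=2),cv2.resize(b[170:350,220:420],(360,344))]))
E
```

```text
clock: 23.22
ee_pos: [0.7731, 0.038, 0.2171]
tool_rot: [-1.981, -2.435, -0.001]
force: [-0.0, 0.5, 0.2]
grip_width: 0.0006
phi 7.09720270655158 r 0.20503184579266842 yaw 101.73214353456719 z 0.21707112664079858 Frad 0.026260973408942387 Ftan 0.48739775223055304 0.2374936579990104 q [ 0.22  0.8  -0.74  1.09  0.51  1.42 -0.22]
```

View pics/c7.png

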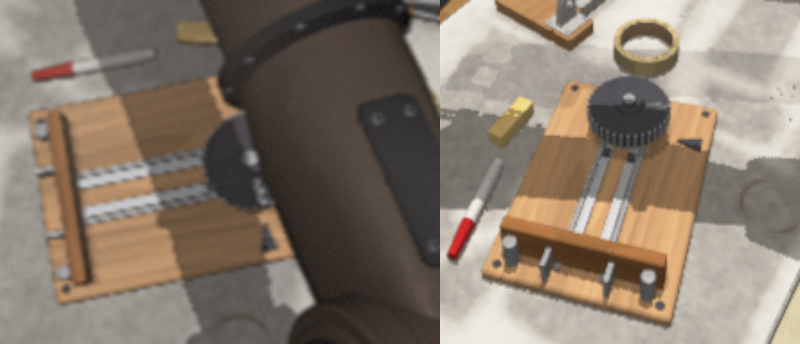

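The bar is home against both posts, and the marker, cheese and tape look unmoved. One last close look at the ridge.

```bash
python3 - <<'E'
from h import *
f=lambda n:cv2.resize(cv2.imread(n)[200:260,290:380],(390,260),interpolation=2)
cv2.imwrite('pics/c8.png',np.hstack([f('pics/s6.png'),f('pics/s7.png')]))
E
```

```text
(no output)
```

View pics/c8.png

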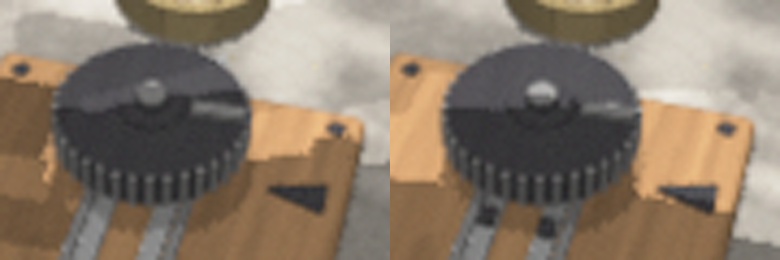

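The ridge sits in the same place before and after the push, at (215,110) and (605,108) in the two halves, toward the pointer. The arm is clear, so I'm handing in.

```bash
python3 -c "
from h import *
print(job.finish_job())"
```

```text
the job is handed in; nothing more can be done
None
```

The wheel is two turns from tight with its ridge at the pointer, the stop bar is home against both end posts, and the job is handed in. No verdict was reported.

- **Wheel:** I rolled it anticlockwise with the shut fingertips in three strokes, plus a final 10° correction because the third stroke fell short. The top view then showed the ridge in line with the pointer to within a few degrees. The ridge looked the same before and after the bar push.
- **Stop bar:** I pushed it about 60 mm until it met the posts. Commanding 6 mm more gave only 0.2 mm of motion, and the push force rose to about 22 N. The pictures show it against both posts.
- **Bystanders:** The tape, marker and cheese stick look unmoved in the last pictures. I didn't measure them again. The spice jar was outside those crops, but the arm never came near it at low height.
- **End state:** The arm finished clear at about 0.22 m height with no contact force, about 23 s in.
- **Disagreement:** My first estimate of the wheel axis was about 2 mm off. I corrected it from the contact readings.

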